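# Strip the sensor head stack and stow each part on its own place

## Robot

A 6-joint arm with a two-finger parallel gripper is mounted at the origin on the work surface. World frame = base frame: x ahead of the robot, y to its left, z up, the work surface at z = 0. Lengths are in mm, angles in rad, forces in N, time in s.
With the tool pointing down it reaches from about 325 to 875 mm from the base axis. Payload 4.4 kg.
Tool frame: the origin (TCP) lies on the centre line of the jaws, within the pads' length; the fingertips stand ahead of it and the grasp point (between the pads) lies 6 mm ahead of it (ctrl.tcp_to_tips is the z of the fingertips in the tool frame, in mm); z points along the fingers, y is the line along which they close (so a half turn about z gives the same grasp; the last joint's range is limited). The gripper opens to 85 mm and grips with 20 to 120 N. Pads are 22 mm wide; open, the fingers measure 114 mm over their backs; the gripper's body (76 mm by 85 mm) begins 54 mm behind the grasp point. The pads swing forward as they close: fully open they stand 13 mm farther back than shut.
Start: joints at [-0.15, 0.207, 1.542, -0, 1.393, -0.15], TCP at [575.002, -0.012, 256.282] pointing down, gripper open.
Joint ranges: [-2.73, 2.73], [-0.86, 2.22], [0.23, 2.46], [-1.11, 4.25], [0.08, 2.63], [-2.82, 2.82]. Speed limits (rad/s): [2.79, 2.79, 3.14, 3.14, 3.14, 3.14].

## Interface

Orientations are given as a 3x3 rotation matrix whose columns are the frame's x, y, z axes.
In Python, from plant import ctrl, sensors, optics gives the robot as it stands. Calls block until the motion is done:
- ctrl.move_ptp(position, orientation): joint-space move of the TCP to a pose.
- ctrl.move_l(position, rot=None, vel=150, threshold=None): straight line of the TCP; rot=None keeps the orientation; vel is the mean speed in mm/s. With threshold (N) it stops when the force on the tool has changed by that much, and returns True; else False.
- ctrl.set_joints(angles): joint-space move.
- ctrl.gripper_to(opening, force=None): finger opening in mm; force is the grip in N (None keeps the last); returns when the fingers have stopped.
- ctrl.hold(seconds).
- ctrl.solve_ik(position, orientation): joint angles nearest the present ones, or None.
- sensors.read_state(): the state.
- optics.grab_frame(name): name is "scene" or "side" or "wrist"; returns (picture, depth): 400x640x3 uint8, red, green, blue; 400x640 float32, mm along the optical axis (not along the pixel's ray), 0 where there is no reading.
- optics.camera_params(name): a dict with "mtx" (3x3 intrinsics, pixels), "R" (3x3) and "t" (3): a world point X has camera coordinates R X + t; the wrist camera has in their place "T_tool_cam" (4x4, takes a point from camera to tool coordinates, whose origin is the TCP and whose axes are the flange's). Camera axes: x right, y down, z forward; pixel columns grow to the right and rows downward; lengths in mm; the calibration is good to about 2 mm. A picture is of the moment at which its call begins: read the wrist's pose just before it. camera_params takes no time and is no camera call.
A pose or a line that the arm cannot do raises ctrl.MotionError and nothing moves.
- ctrl.finish_job(): hands the job in; it is judged then, once.
The state is a dict: "t": time; "q": joint angles; "qvel": joint speeds; "tau": joint torques, N m; "eef_pos": TCP position; "eef_rot": TCP orientation; "force": force on the tool from outside, world axes, zero at the start; "wrist_torque": the same for the moment, N m; "grip_width": finger opening in mm; "grasp_force": force on a finger pad.
Only numpy, scipy, OpenCV 4.12 (cv2) and the standard library are available. Lean on these libraries where they do the work, as an engineer would, in place of code of your own. Each camera call takes 0.05 s, during which the arm holds its last target. There are 200 camera calls.

## Task

Take the stack of sensor parts down from the top, finishing each part before you touch the next and keeping every part upright: set the plug into the bore of the test port and press it down until it comes up solid with the rubber ring flush with the block, without forcing it; then put the brass end cap in the round dish, the white guard over the post, and the cell holder in the rectangular tray, lying along it. Leave the jar where it stands, and let everything go.

Things in the scene. Friction and masses are not known exactly. Their poses are not given: they have to be found in the camera images.
- plug: Titanium plug, upright on top of the stack, 50 mm tall: 22 mm spigot (lowest 18 mm, chamfered foot), dark 38 mm flange (18 to 24 mm up, rubber seat under it), round grip 24 mm in diameter (24 to 50 mm up). About 0.12 kg. Origin: centre of the spigot's underside, z up. At the start the spigot stands loosely in the end cap's bore, origin 8 mm above the cap's underside.
- end_cap: Brass pressure housing end cap, second in the stack: round, 50 mm diameter, 20 mm tall, flat underside, open bore 30 mm wide from the top down to 8 mm above the underside. About 0.22 kg. Origin: centre of the underside, z up. At the start it stands on the guard.
- sensor_guard: White acetal sensor guard, third in the stack: plain thick ring, 64 mm outside, 40 mm through hole, 26 mm tall, about 0.07 kg. Origin: centre of the underside, z up. At the start it lies on the cell holder.
- cell_holder: Blue anodized aluminium conductivity cell holder, bottom of the stack, standing on the bench: block 110 mm long (x) by 54 mm wide (y) by 34 mm tall with a flat top, about 0.42 kg. Origin: centre of the underside, x along its length, z up.
- test_port: Grey block, fixed, 90 x 90 mm, 40 mm tall, with a 41 mm bore in the middle of its top holding the black rubber seal ring (38 mm outside, 30 mm hole). Place for the plug: spigot through the ring, flange on it; when home, the plug's origin is 22 mm above the block's underside. Origin: centre of the block's underside, z up.
- seal_ring (a joint): How far the seal ring in the test port is pressed down, m: 0 at the start, when it stands 8 mm proud of the block (ring top 48 mm above the bench); 0.008 fully home, flush with the block's top, where it stops solid. It yields steadily at about 9 N and stays where it is left; the plug's weight alone does not move it. Never press with more than 60 N.
- cap_dish: Round grey plastic dish, fixed, place for the end cap: 80 mm outside, 70 mm inside, floor 5 mm above the bench, rim top 10 mm above the bench. Origin: centre of the underside, z up.
- guard_post: Square aluminium plate, fixed, 90 x 90 mm and 6 mm thick, with a steel post 22 mm in diameter in its middle, tapered top 40 mm above the bench. Place for the guard: over the post, flat on the plate. Origin: centre of the underside, z up.
- holder_tray: Rectangular black tray, fixed, place for the cell holder: 146 mm (x) by 90 mm (y) outside, 130 x 74 mm inside, floor 5 mm above the bench, rim top 10 mm above the bench. Either way round will do. Origin: centre of the underside, x along its length, z up.
- jar: Bystander: small closed jar, 50 mm in diameter and 55 mm tall, loose on the bench. Leave it alone. Origin: centre of the underside.
There are look-alikes about, which are no part of the job. What is shaped like the cell_holder but pink is not meant.

How it is judged:
By the outcome, as a careful person would: the job done as asked, in the order asked, and still so for the second after the job is handed in, with the robot touching nothing.
It also fails if it takes over 128 s, if anything falls off the work surface, if the arm or the gripper's body presses on something with over 40 N, if the wrist force passes 120 N, or if a joint passes its speed limit or range.

## Working session

There is one attempt and no reset: what is moved stays moved. The work goes in short steps, each a Python script; the robot and the scene stay as the last script left them, time stands still between calls to the robot, and variables do not carry over. Pictures are saved under pics/ and viewed, at most 14 in all, crops included, and the job is handed in when it is done.

```bash
mkdir -p pics; ls; python3 - <<'E'
from plant import ctrl,sensors,optics
import cv2,numpy as np
for n in("scene","side"):
    p,d=optics.grab_frame(n); cv2.imwrite(f"pics/{n}0.png",p[:,:,::-1]); np.save(f"pics/{n}0.npy",d)
    c=optics.camera_params(n); print(n,c)
print(optics.camera_params("wrist"),ctrl.tcp_to_tips)
E
```

```text
pics
scene {'mtx': array([[494.2526708 ,   0.        , 318.52323583],
       [  0.        , 494.2526708 , 205.48844523],
       [  0.        ,   0.        ,   1.        ]]), 'R': array([[-0.23434793,  0.97210849,  0.0092809 ],
       [ 0.60751347,  0.15389409, -0.77925862],
       [-0.75895219, -0.17697937, -0.62663376]]), 't': array([  94.78453435, -242.57749828, 1664.93926279])}
side {'mtx': array([[400.01124606,   0.        , 316.42781118],
       [  0.        , 400.01124606, 199.18026044],
       [  0.        ,   0.        ,   1.        ]]), 'R': array([[-0.92823494, -0.37198281,  0.00294651],
       [-0.24853277,  0.61424885, -0.74895247],
       [ 0.27678756, -0.69593616, -0.66261717]]), 't': array([429.34365354, 171.19747914, 822.15046157])}
{'mtx': array([[283.68084836,   0.        , 316.23990947],
       [  0.        , 283.68084836, 203.79133547],
       [  0.        ,   0.        ,   1.        ]]), 'T_tool_cam': array([[ 1.78093692e-04, -9.64734923e-01, -2.63223283e-01,
         6.76813909e+01],
       [ 9.99999960e-01,  2.29751492e-04, -1.65470175e-04,
         4.25091449e-01],
       [ 2.20110798e-04, -2.63223243e-01,  9.64734925e-01,
        -1.18057264e+02],
       [ 0.00000000e+00,  0.00000000e+00,  0.00000000e+00,
         1.00000000e+00]])} 25.0
```

View pics/scene0.png

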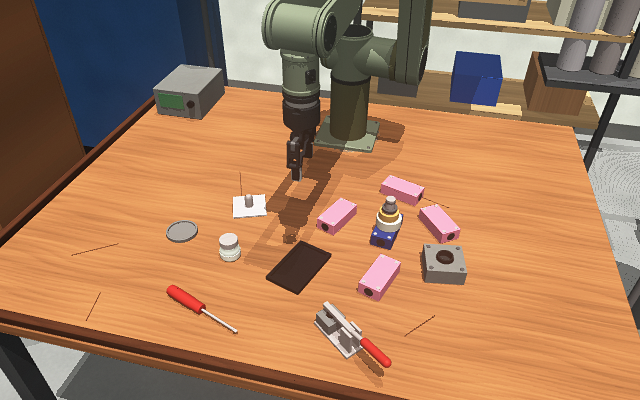

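View pics/side0.png

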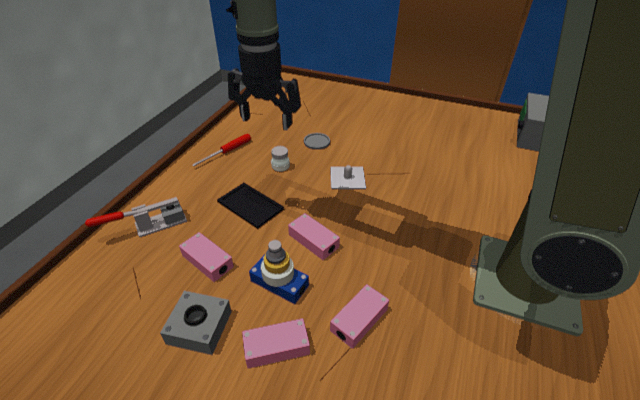

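The scene view shows the stack (plug top at 391,200), port bore (445,257), dish (181,231), post (249,196), tray (299,266) and jar (229,247). In the side view these are at (274,244), (196,315), (317,141), (347,169), (250,205) and (280,158). I'll triangulate them and check against the depth readings.

```bash
cat > h.py <<'E'
from plant import ctrl,sensors,optics
import cv2,numpy as np
def P(c): return c["mtx"]@np.c_[c["R"],c["t"]]
def wristcam(s):
    c=optics.camera_params("wrist"); T=np.eye(4); T[:3,:3]=s["eef_rot"]; T[:3,3]=s["eef_pos"]
    W=np.linalg.inv(T@c["T_tool_cam"]); return dict(mtx=c["mtx"],R=W[:3,:3],t=W[:3,3])
def tri(Pa,a,Pb,b):
    X=cv2.triangulatePoints(Pa,Pb,np.array(a,float).reshape(2,1),np.array(b,float).reshape(2,1)).ravel(); return X[:3]/X[3]
def depthpt(c,uv,d):
    return c["R"].T@(np.linalg.inv(c["mtx"])@[uv[0],uv[1],1]*d-c["t"])
def onplane(c,uv,z):
    o=-c["R"].T@c["t"]; r=c["R"].T@np.linalg.inv(c["mtx"])@[uv[0],uv[1],1]; return o+r*(z-o[2])/r[2]
def down(yaw): # tool y axis at angle yaw+90deg... x axis at angle yaw, z down
    c,s=np.cos(yaw),np.sin(yaw); return np.array([[c,s,0],[s,-c,0],[0,0,-1.]])
def snap(name):
    s=sensors.read_state(); p,d=optics.grab_frame("wrist"); c=wristcam(s)
    cv2.imwrite(f"pics/{name}.png",p[:,:,::-1]); np.savez(f"pics/{name}.npz",p=p,d=d,**c); return p,d,c
E
python3 - <<'E'
from h import *
np.set_printoptions(precision=1,suppress=True)
a=optics.camera_params("scene");b=optics.camera_params("side")
da=np.load("pics/scene0.npy");db=np.load("pics/side0.npy")
for n,u,v in[("plug",(391,200),(274,244)),("port",(445,257),(196,315)),("dish",(181,231),(317,141)),("post",(249,196),(347,169)),("tray",(299,266),(250,205)),("jar",(229,239),(280,152))]:
    print(n,tri(P(a),u,P(b),v),depthpt(a,u,da[u[1],u[0]]),depthpt(b,v,db[v[1],v[0]]))
print(sensors.read_state()["eef_rot"],sensors.read_state()["t"])
E
```

```text
plug [472.8 194.2 115.4] [478.9 196.7 117.9] [472.3 189.  115.5]
port [561.3 339.   40.7] [542.  343.4  21.3] [576.5 322.3  11.8]
dish [ 590.  -320.1    2.5] [ 593.1 -317.6    4.3] [ 589.7 -321.8    3.4]
post [ 449.3 -182.5   35.7] [ 451.5 -181.6   37.6] [ 449.1 -181.6   36.3]
tray [637.5   7.8   2.9] [638.8   8.7   3.6] [637.3   6.6   3.3]
jar [ 635.9 -165.2   50.3] [ 639.7 -162.7   53. ] [ 634.  -163.9   53.3]
[[-0.  1. -0.]
 [ 1.  0.  0.]
 [ 0. -0. -1.]] 0.1
```

Heights agree: plug top is 116–118 (118 expected), post top 36–40, jar 53–55. Next, closer wrist views in stereo pairs over both halves.

```bash
python3 - <<'E'
from h import *
R=down(np.pi/2)
out=[]
for n,p in[("a1",(470,230,260)),("a2",(570,230,260)),("b1",(590,-215,260)),("b2",(490,-215,260))]:
    ctrl.move_ptp(p,R); ctrl.hold(.15); snap(n)
print(sensors.read_state()["t"],sensors.read_state()["q"])
E
```

```text
4.4917 [-5.74421658e-01  1.20290252e-01  1.63296681e+00  1.30246547e-04
  1.38753273e+00 -5.75210395e-01]
```

View pics/a1.png

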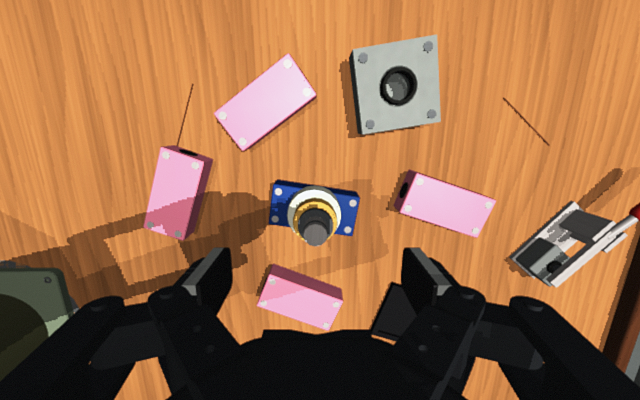

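View pics/a2.png

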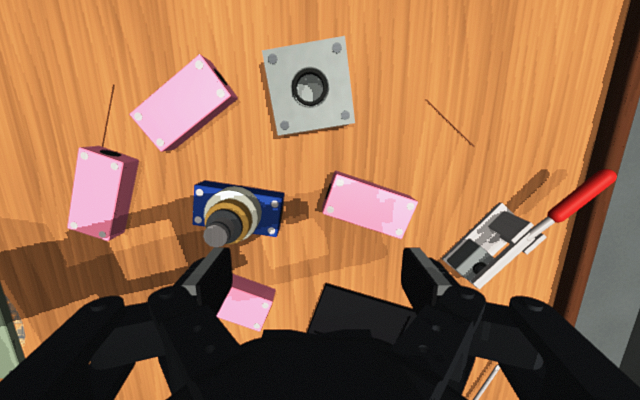

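View pics/b1.png

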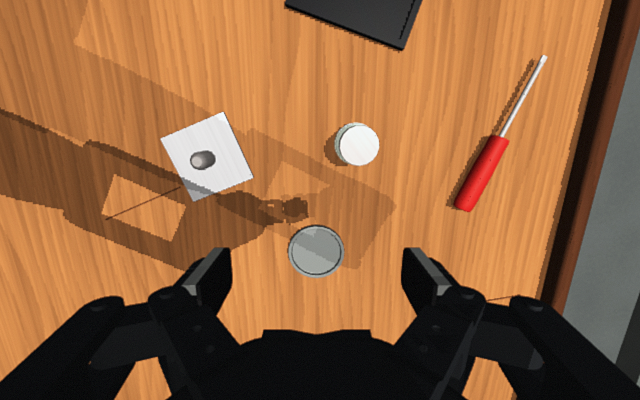

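View pics/b2.png

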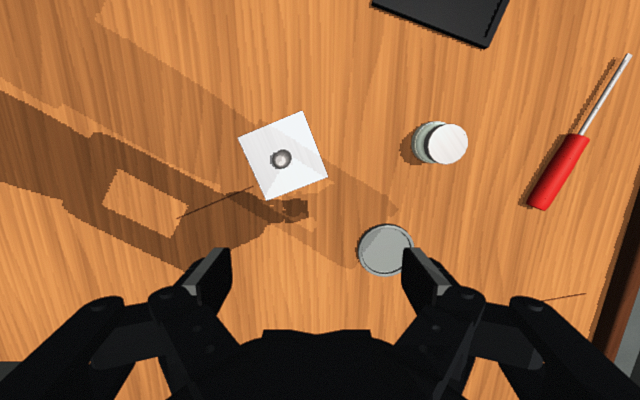

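a1/a2 show the plug top at (316,232)/(215,235). The port bolts average (398,85.5)/(311,87), and the blue holder's top bolts are visible. b1/b2 show the dish at (316,251)/(385,250), the post top near (200,158)/(281,158), and the plate corners. Triangulating these and cross-checking with depth clouds.

```bash
cat >> h.py <<'E'
def load(n):
    z=np.load(f"pics/{n}.npz"); return z["p"],z["d"],dict(mtx=z["mtx"],R=z["R"],t=z["t"])
def cloud(n):
    p,d,c=load(n); v,u=np.mgrid[:400,:640]; k=np.linalg.inv(c["mtx"])@np.stack([u,v,0*u+1]).reshape(3,-1)
    return ((k*d.ravel()).T-c["t"])@c["R"],p.reshape(-1,3),d.ravel()>0
def near(n,xy,r,z0,z1):
    X,p,ok=cloud(n); m=ok&(np.hypot(X[:,0]-xy[0],X[:,1]-xy[1])<r)&(X[:,2]>z0)&(X[:,2]<z1); return X[m],p[m]
def circ(X): (c,r)=cv2.minEnclosingCircle(X[:,:2].astype(np.float32)); return np.array([*c,r,X[:,2].mean(),len(X)])
E
python3 - <<'E'
from h import *
np.set_printoptions(precision=1,suppress=True)
c={n:load(n)[2] for n in("a1","a2","b1","b2")}
T=lambda A,u,B,v:tri(P(c[A]),u,P(c[B]),v)
print("plug",T("a1",(316,232),"a2",(215,235)))
for u,v in zip([(362,58),(428,46),(432,114),(370,124)],[(272,59),(337,48),(350,116),(285,125)]): print("bolt",T("a1",u,"a2",v))
for u,v in zip([(352,202),(349,227)],[(277,200),(273,229)]): print("hold",T("a1",u,"a2",v))
print("dish",T("b1",(316,251),"b2",(385,250)))
for u,v in zip([(222,113),(252,175),(194,201),(161,138)],[(302,111),(327,176),(267,200),(239,137)]): print("plate",T("b1",u,"b2",v))
for n in("a1","a2"):
    print(n,"plugtop",circ(near(n,(473,194),40,113,124)[0]),"port",cv2.minAreaRect(near(n,(561,339),75,36,44)[0][:,:2].astype(np.float32)))
    X=near(n,(473,194),75,31,37)[0]; print(" holder",cv2.minAreaRect(X[:,:2].astype(np.float32)),X[:,2].mean())
    X=near(n,(561,339),75,37,43)[0]; print(X[:,2].mean())
for n in("b1","b2"):
    print(n,"post",circ(near(n,(449,-182),30,36,44)[0]),"dish",circ(near(n,(590,-320),60,7.5,15)[0]),"plate",cv2.minAreaRect(near(n,(449,-182),70,4,8)[0][:,:2].astype(np.float32)))
E
```

```text
plug [471.  196.6 119.8]
bolt [521.3 368.   39.1]
bolt [591.7 379.1  39.4]
bolt [609.7 309.9  23.2]
bolt [533.3 299.   38.6]
hold [518.  202.8  19.5]
hold [513.5 170.3  32.8]
dish [ 590.6 -318.8    2.7]
plate [ 474.  -129.7   10.1]
plate [ 505.9 -209.4    7.2]
plate [ 424.9 -244.     5.7]
plate [ 393.7 -160.6    9. ]
a1 plugtop [470.  194.5  11.9 117.9 454. ] port ((562.1146240234375, 339.522705078125), (90.7745590209961, 90.10321044921875), 9.003679275512695)
 holder ((468.21331787109375, 196.98570251464844), (59.75404357910156, 110.06282043457031), 81.06871795654297) 34.15102152418023
40.42091165458499
a2 plugtop [470.2 194.2  12.3 117.9 468. ] port ((561.9844970703125, 339.56378173828125), (90.1839828491211, 90.08953857421875), 8.930039405822754)
 holder ((468.47247314453125, 197.10015869140625), (59.54533004760742, 109.8964614868164), 80.59405517578125) 34.12034467531815
40.46740985758356
b1 post [ 448.7 -185.    10.1   39.   190. ] dish [ 590.5 -317.2   39.9    9.7  568. ] plate ((448.91448974609375, -185.91175842285156), (90.80926513671875, 90.0694351196289), 21.43073272705078)
b2 post [ 448.8 -185.8   10.2   39.   194. ] dish [ 590.4 -317.7   40.2    9.7  479. ] plate ((448.9384765625, -185.91943359375), (89.95222473144531, 90.02110290527344), 21.603551864624023)
```

Depth and triangulation agree well: plug top r=12 at z=117.9, port 90×90 at z=40.4, post top 39, plate 90×90. I'll grasp the plug now.

```bash
cat >> h.py <<'E'
def st(m=""):
    s=sensors.read_state(); print(m,round(s["t"],1),"pos",s["eef_pos"].round(1),"w",round(s["grip_width"],1),"gf",round(float(np.max(s["grasp_force"])),1),"F",np.round(s["force"],1)); return s
E
python3 - <<'E'
from h import *
R=down(np.pi/2)
ctrl.gripper_to(50,50)
ctrl.move_ptp((470.1,194.3,190),R)
ctrl.move_l((470.1,194.3,120.5),vel=100,threshold=8); st("down")
ctrl.gripper_to(0,50); s=st("grip")
x,y,z=s["eef_pos"]
ctrl.move_l((470.1,194.3,190),vel=80); st("up")
ctrl.move_l((562,339.5,190),vel=150); ctrl.hold(.2); st("port"); snap("c1")
for n in("c1",):
    X=near(n,(470,195),30,50,120)[0]; print("cap?",circ(X))
E
```

```text
down 7.3 pos [470.7 194.3 121. ] w 49.8 gf 0.0 F [-0.5  0.7 -0.1]
grip 7.7 pos [470.7 194.5 121.5] w 22.0 gf 48.9 F [-1.3  0.3  5.2]
up 8.7 pos [469.6 194.2 189.3] w 22.1 gf 48.9 F [-0.1  0.1 -1.6]
port 10.2 pos [561.9 339.  190.2] w 22.1 gf 48.9 F [-0.7 -0.1 -2.6]
cap? [456.13446045 195.72940063  18.85372734  70.41942803  68.        ]
```

View pics/c1.png

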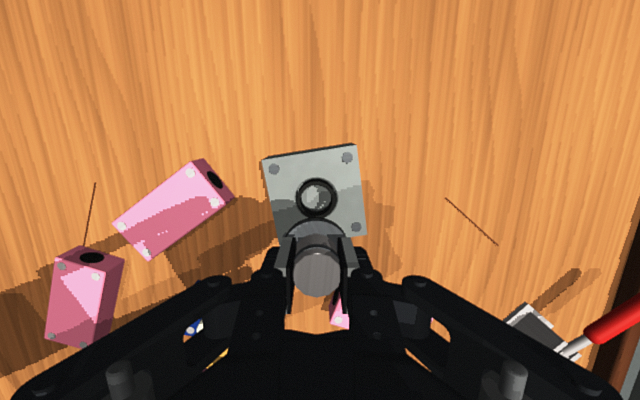

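c1 shows the plug upright in the jaws with its top at (317,272), and the ring with its bore at (317,196), both centred in column. I'll check the plug's position in hand from depth, then insert and press.

```bash
python3 - <<'E'
from h import *
np.set_printoptions(precision=1,suppress=True)
p,d,c=load("c1")
X=np.array([depthpt(c,(u,v),d[v,u]) for u in range(290,345) for v in range(245,300) if d[v,u]>0])
zt=np.median(X[:,2]); T=X[abs(X[:,2]-zt)<2.5]; print("top",circ(T),"n",np.linalg.svd(T-T.mean(0))[2][2])
h=zt-50; F=near("c1",(562,339),24,h+20,h+26)[0]; print("flange z",F[:,2].mean(),circ(F))
print("ring",circ(near("c1",(562,339.5),21,46,50)[0]))
E
```

```text
top [ 562.7  341.8   15.9  186.8 1851. ] n [0. 0. 1.]
flange z 160.56615216525532 [561.8 347.3  16.7 160.6 874. ]
ring [562.1 339.6  18.9  48.1 440. ]
```

```bash
python3 - <<'E'
from h import *
ctrl.move_l((562,339.6,108),vel=80); st("above")
print(ctrl.move_l((562,339.6,85),vel=25,threshold=6)); st("in")
print(ctrl.move_l((562,339.6,70),vel=8,threshold=22)); ctrl.hold(.1); st("pressed")
E
```

```text
above 11.4 pos [562.6 339.9 108.9] w 22.3 gf 48.9 F [ 0.2  0.2 -1.5]
False
in 12.5 pos [562.2 339.7  85.2] w 22.4 gf 48.9 F [-0.4  0.2 -1.8]
True
pressed 14.1 pos [562.1 339.7  75.8] w 22.1 gf 49.4 F [-1.6 -0.8  4.9]
```

```bash
python3 - <<'E'
from h import *
np.set_printoptions(precision=2,suppress=True)
print(ctrl.move_l((562,339.6,70),vel=8,threshold=25)); st("press again")
ctrl.gripper_to(50); st("open")
ctrl.move_l((562,339.6,150),vel=120)
ctrl.gripper_to(0); ctrl.move_l((562,339.6,108),vel=80); st()
print(ctrl.move_l((562,339.6,90),vel=10,threshold=25)); st("top push")
ctrl.move_l((562,339.6,190),vel=150)
ctrl.gripper_to(68)
R=down(np.pi/2)
ctrl.move_ptp((520,210,240),R); ctrl.hold(.2); snap("d1"); st()
X=near("d1",(562,339.5),12,60,85)[0]; print("plug top",circ(X))
X=near("d1",(562,339.5),19,43,50)[0]; print("flange",circ(X)); X=near("d1",(562,339.5),75,38,42)[0]; print("block z",np.median(X[:,2]))
X=near("d1",(469,195),45,76,84)[0]; print("cap",circ(X))
X=near("d1",(469,195),45,57,64)[0]; print("guard",circ(X))
X=near("d1",(469,195),75,32,36)[0]; print("holder",cv2.minAreaRect(X[:,:2].astype(np.float32)))
E
```

```text
False
press again 14.7 pos [562.4 339.9  75.4] w 22.4 gf 51.4 F [-10.2  -4.1  22.9]
open 15.1 pos [561.7 339.4  69.3] w 50.2 gf 0.0 F [-0.1  0.  -0.4]
 17.1 pos [562.  339.6 107.7] w -0.3 gf 0.0 F [ 0.1 -0.4  0.6]
True
top push 18.6 pos [562.3 339.8  97.1] w -0.0 gf 2.6 F [-2.4 -0.3  5.1]
 20.9 pos [519.9 211.  239.1] w 68.0 gf 0.0 F [ 0.7 -0.3 -0.4]
plug top [562.2  339.28  11.87  71.87 610.  ]
flange [562.02 339.44  18.93  46.31 533.  ]
block z 40.4393346523551
cap [ 469.66  193.6    24.94   79.93 1163.  ]
guard [468.49 195.72  31.79  60.15 742.  ]
holder ((468.1476135253906, 195.99745178222656), (57.3308219909668, 109.83167266845703), 81.05754089355469)
```

View pics/d1.png

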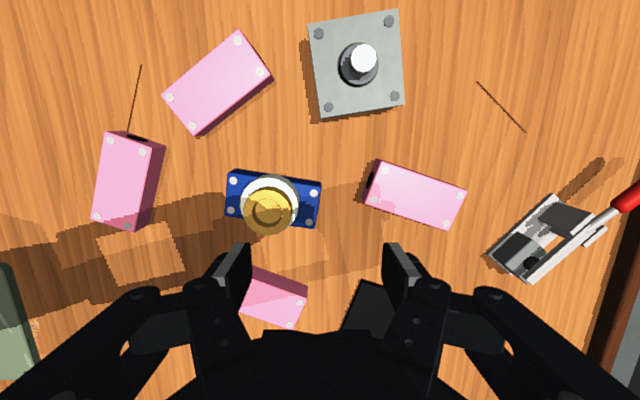

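Plug home: top at 71.9 (72 expected) and flange top at 46.3. d1 shows the plug standing at (360,62) on the port, and the cap at (268,210) on the guard (272,200). The measured tops (80, 60, 34) match. Cap next.

```bash
python3 - <<'E'
from h import *
np.set_printoptions(precision=2,suppress=True)
R=down(np.pi/2)
ctrl.move_l((469.7,193.6,140),R,vel=150)
print(ctrl.move_l((469.7,193.6,90),vel=60,threshold=8)); st("down")
ctrl.gripper_to(30,40); st("grip")
ctrl.move_l((469.7,193.6,160),vel=80); st("up")
ctrl.move_l((590.4,-317.4,160),vel=180); ctrl.hold(.2); st("dish")
ctrl.move_l((590.4,-317.4,48),vel=100); ctrl.hold(.2)
print(ctrl.move_l((590.4,-317.4,34),vel=15,threshold=6)); st("set")
ctrl.gripper_to(75); st("open")
ctrl.move_l((590.4,-317.4,120),vel=120)
ctrl.move_l((590.4,-280,220),vel=150); ctrl.hold(.2); snap("e1")
X=near("e1",(590,-317),33,12,40)[0]; print("cap",circ(X),np.percentile(X[:,2],[5,50,95]))
X=near("e1",(590,-317),45,7.5,11)[0]; print("rim",circ(X))
ctrl.move_l((490,120,240),vel=250); ctrl.hold(.2); snap("e2"); st()
X=near("e2",(469,195),45,57,64)[0]; print("guard",circ(X))
X=near("e2",(469,195),75,32,36)[0]; print("holder",cv2.minAreaRect(X[:,:2].astype(np.float32)))
E
```

```text
False
down 22.8 pos [470.1 193.7  90.3] w 68.4 gf 0.0 F [ 0.1 -0.6  0.8]
grip 23.1 pos [470.1 193.7  91. ] w 48.3 gf 41.0 F [-1.7  0.6  6.2]
up 24.1 pos [469.1 193.5 159.3] w 48.1 gf 41.6 F [-1.6  1.  -2.2]
dish 27.4 pos [ 590.4 -317.1  160.1] w 48.3 gf 41.6 F [-0.5 -0.3 -1.9]
True
set 29.6 pos [ 590.2 -317.3   36.1] w 48.2 gf 42.2 F [-0.2 -0.1  4.8]
open 30.0 pos [ 588.5 -316.    33.7] w 74.9 gf 0.0 F [-0.1  0.4 -0.2]
cap [ 590.57 -316.88   24.94   21.03 1426.  ] [12.63 24.3  26.08]
rim [ 590.6  -317.46   39.86    9.79  738.  ]
 34.0 pos [490.2 119.4 239.9] w 74.9 gf 0.0 F [ 0.4 -0.9  0.3]
guard [ 468.48  195.33   31.86   60.25 1978.  ]
holder ((467.72222900390625, 193.83213806152344), (53.804561614990234, 109.97521209716797), 80.97605895996094)
```

The cap sits in the dish, centred with its top at 25 mm. Guard next.

```bash
python3 - <<'E'
from h import *
np.set_printoptions(precision=2,suppress=True)
R=down(np.pi/2)
ctrl.gripper_to(82,30)
ctrl.move_l((468.5,195.4,120),R,vel=150)
print(ctrl.move_l((468.5,195.4,62),vel=60,threshold=8)); st("down")
ctrl.gripper_to(45,30); st("grip")
ctrl.move_l((468.5,195.4,150),vel=80); st("up")
ctrl.move_l((448.9,-185.8,150),vel=180); ctrl.hold(.2); st("post")
ctrl.move_l((448.9,-185.8,78),vel=80); ctrl.hold(.2)
print(ctrl.move_l((448.9,-185.8,32.5),vel=25,threshold=6)); st("set")
ctrl.gripper_to(82); st("open")
ctrl.move_l((448.9,-185.8,120),vel=120)
ctrl.move_l((470,-160,220),vel=150); ctrl.hold(.2); snap("f1")
X=near("f1",(449,-186),50,25,36)[0]; print("guard",circ(X),np.percentile(X[:,2],[5,50,95]))
X=near("f1",(449,-186),12,36,44)[0]; print("post",circ(X))
ctrl.move_l((600,-60,260),vel=200); ctrl.hold(.2); snap("f2")
ctrl.move_l((490,120,240),vel=200); ctrl.hold(.2); snap("f3"); st()
X=near("f3",(468,194),75,32,36)[0]; print("holder",cv2.minAreaRect(X[:,:2].astype(np.float32)),X[:,2].mean())
X=near("f2",(637,7),100,7.5,12)[0]; print("tray rim",cv2.minAreaRect(X[:,:2].astype(np.float32)),X[:,2].mean())
X=near("f3",(637,7),100,7.5,12)[0]; print("tray rim",cv2.minAreaRect(X[:,:2].astype(np.float32)),X[:,2].mean())
E
```

```text
False
down 36.5 pos [469.  195.6  62.4] w 82.1 gf 0.0 F [-0.2  0.1  0.1]
grip 36.8 pos [469.1 195.6  62.7] w 61.8 gf 33.7 F [-0.1 -0.1  3. ]
up 38.0 pos [467.9 195.3 149.3] w 61.3 gf 33.4 F [-0.4 -0.  -0.8]
post 40.5 pos [ 449.  -185.4  150. ] w 62.0 gf 33.4 F [ 0.9 -0.5 -1.4]
True
set 43.3 pos [ 448.9 -185.8   34.7] w 61.8 gf 34.0 F [-1.5  0.8  4.1]
open 43.7 pos [ 447.6 -184.9   33.4] w 81.8 gf 0.0 F [0.5 0.1 0.5]
guard [ 449.43 -185.41   31.99   31.83 1660.  ] [28.39 32.06 33.73]
post [ 448.73 -185.35   10.33   38.96  209.  ]
 48.3 pos [490.5 119.3 240. ] w 82.2 gf 0.0 F [-0.1 -0.  -0.7]
holder ((467.7076721191406, 193.85311889648438), (53.843421936035156, 109.79244232177734), 80.9105224609375) 34.32148882225753
tray rim ((638.3321533203125, 8.089630126953125), (90.14126586914062, 146.4910125732422), 71.4520492553711) 10.256634472952317
tray rim ((638.1610717773438, 8.240242004394531), (90.37246704101562, 147.3273162841797), 71.65402221679688) 9.921267193675567
```

View pics/f2.png

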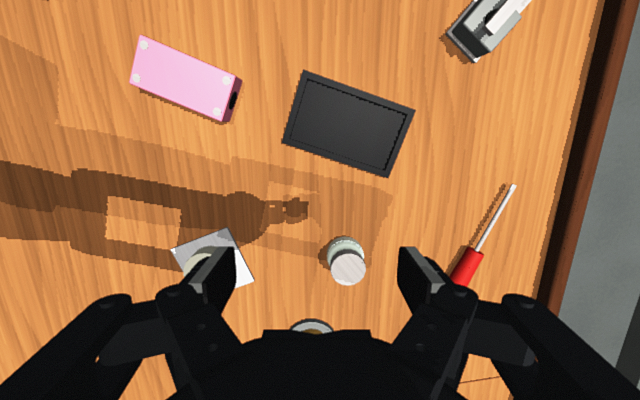

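View pics/f3.png

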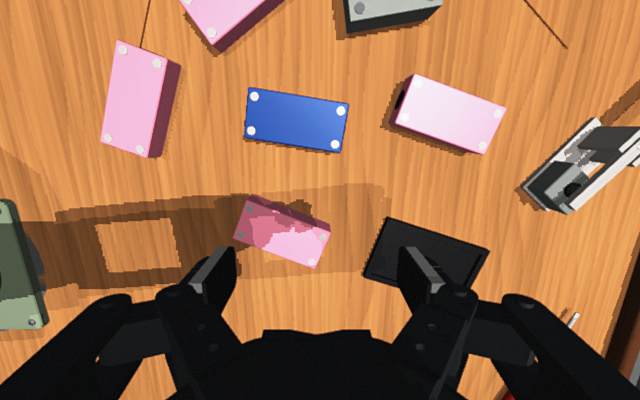

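f2 shows the guard on the post plate, the jar standing untouched, and the tray at (348,123). f3 shows the blue holder alone at (296,120), with a pink block 50 px below it. I need to check finger clearance beside the holder.

```bash
python3 - <<'E'
from h import *
for n,(cx,cy),a in(("f3",(467.7,193.85),-9.05),("f2",(638.25,8.15),-18.45)):
    X,p,ok=cloud(n); X=X[ok]; t=np.radians(a); e=np.array([np.cos(t),np.sin(t)]); f=np.array([-e[1],e[0]])
    r=X[:,:2]-[cx,cy]; l,w=r@e,r@f
    for s in(1,-1):
        for L in (-20,0,20):
            m=(abs(l-L)<14)&(w*s>(29 if n=="f3" else 47))&(w*s<110)&(X[:,2]>9)&(X[:,2]<60); print(n,"side",s,"L",L,"nearest",np.percentile(w[m]*s,1).round(1) if m.sum()>5 else None)
for y in(171,161.5): print(ctrl.solve_ik((467.7,193.85,40) if y==171 else (638,8,40),down(np.radians(y))))
E
```

```text
f3 side 1 L -20 nearest None
f3 side 1 L 0 nearest None
f3 side 1 L 20 nearest None
f3 side -1 L -20 nearest 99.8
f3 side -1 L 0 nearest 104.8
f3 side -1 L 20 nearest 109.2
f2 side 1 L -20 nearest None
f2 side 1 L 0 nearest None
f2 side 1 L 20 nearest None
f2 side -1 L -20 nearest None
f2 side -1 L 0 nearest None
f2 side -1 L 20 nearest None
[ 2.21827800e-01  3.56898710e-01  1.86614671e+00 -4.44089210e-16
  9.18547230e-01 -1.19188889e+00]
[-1.22974948e-01  5.76801108e-01  1.52225359e+00 -4.44089210e-16
  1.04253796e+00 -1.37088536e+00]
```

```bash
python3 - <<'E'
from h import *
np.set_printoptions(precision=2,suppress=True)
R=down(np.radians(170.95)); R2=down(np.radians(161.55))
ctrl.gripper_to(78,70)
ctrl.move_ptp((467.7,193.85,110),R)
print(ctrl.move_l((467.7,193.85,32),vel=60,threshold=8)); st("down")
ctrl.gripper_to(30,70); st("grip")
ctrl.move_l((467.7,193.85,130),vel=70); st("up")
ctrl.move_l((638.25,8.15,130),R2,vel=150); ctrl.hold(.3); s=st("tray")
ctrl.move_l((638.25,8.15,50),vel=70); ctrl.hold(.2)
print(ctrl.move_l((638.25,8.15,35.5),vel=15,threshold=7)); st("set")
ctrl.gripper_to(80); st("open")
ctrl.move_l((638.25,8.15,130),vel=100)
ctrl.move_ptp((560,-100,280),down(np.pi/2)); ctrl.hold(.2); snap("g1"); st()
X=near("g1",(638,8),75,34,44)[0]; print("holder",cv2.minAreaRect(X[:,:2].astype(np.float32)),np.percentile(X[:,2],[5,50,95]))
p,_=optics.grab_frame("side"); cv2.imwrite("pics/side1.png",p[:,:,::-1])
E
```

```text
False
down 51.1 pos [468.2 194.   32.4] w 78.1 gf 0.0 F [ 1.6 -1.2 -0.1]
grip 51.5 pos [468.4 193.8  32.8] w 52.6 gf 76.7 F [ 0.4 -0.9  4.3]
up 53.0 pos [467.2 193.7 129.4] w 52.2 gf 75.6 F [-0.4 -0.4 -4.6]
tray 55.2 pos [638.1   8.5 130.1] w 52.8 gf 75.6 F [-0.7  0.6 -3.8]
True
set 57.4 pos [638.1   8.2  37.8] w 52.9 gf 76.6 F [-0.8  0.3  5.4]
open 57.8 pos [635.6   8.5  35.2] w 79.9 gf 0.0 F [0.5 0.1 1. ]
 60.1 pos [559.9 -99.4 278.8] w 80.0 gf 0.0 F [-0.4 -1.   0.7]
holder ((638.0242919921875, 9.962150573730469), (54.19746398925781, 110.48973083496094), 71.62590026855469) [37.99 39.4  40.71]
```

View pics/g1.png

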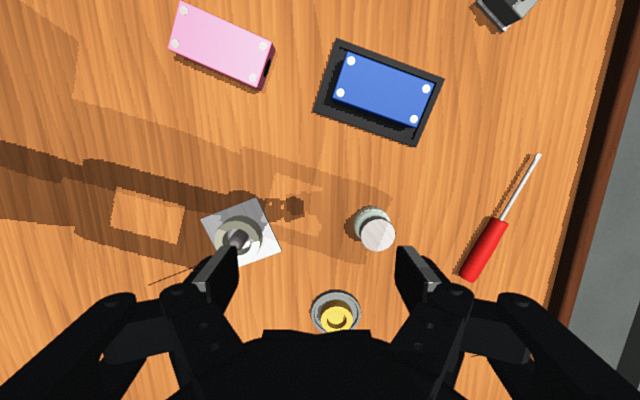

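View pics/side1.png

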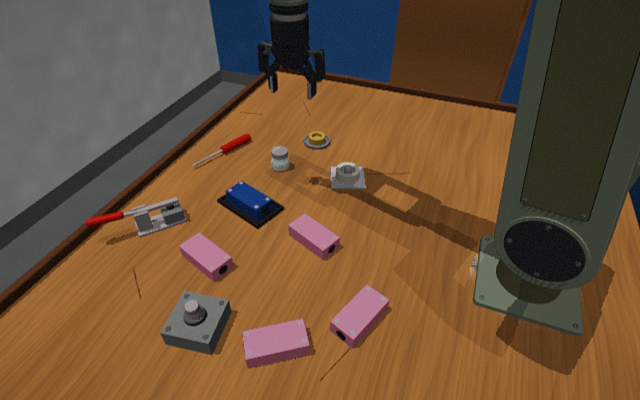

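g1 shows the holder in the tray (382,90), aligned and level at z=39.4, the guard on the post (238,240) and the cap in the dish (336,318). side1 shows the plug home in the port (193,312) and the jar where it was (280,158). Everything is released, so I'm handing in.

```bash
python3 -c "
from plant import ctrl
print(ctrl.finish_job())"
```

```text
the job is handed in; nothing more can be done
None
```

The job is handed in at about 60 s of the 128 s limit: the plug is pressed home in the port, the cap is in the dish, the guard is over the post, the cell holder lies along the tray, and the jar was left alone.

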